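# Shut and latch the bottle stall

## Robot

A 6-joint arm with a two-finger parallel gripper is mounted at the origin on a cart in front of the work surface, level with it; the furniture and walls round the work are solid. World frame = base frame: x ahead of the robot, y to its left, z up, the work surface at z = 0. Lengths are in mm, angles in rad, forces in N, time in s.
With the tool pointing down it reaches from about 350 to 775 mm from the base axis. Payload 7.3 kg.
Tool frame: the origin (TCP) lies at the very end of the fingers, on their centre line; the grasp point (between the pads) lies 19 mm behind it; z points along the fingers, y is the line along which they close (so a half turn about z gives the same grasp; the last joint's range is limited). The gripper opens to 92 mm and grips with 3 to 60 N. Pads are 19 mm wide; open, the fingers measure 130 mm over their backs; the gripper's body (75 mm by 190 mm) begins 47 mm behind the grasp point.
Start: joints at [-0.146, 0.342, 1.524, -0, 1.275, -0.146], TCP at [525.019, 0.019, 226.741] pointing down, gripper open.
Joint ranges: [-2.53, 2.53], [-0.77, 2.02], [0.04, 2.7], [-1, 4.14], [0.28, 2.66], [-3.11, 3.11]. Speed limits (rad/s): [2.57, 2.57, 3.14, 3.14, 3.14, 3.14].

## Interface

Orientations are given as [roll, pitch, yaw] about the fixed x, y, z axes, in that order (R = Rz(yaw) Ry(pitch) Rx(roll)).
In Python, from plant import bot gives the robot as it stands.
- The arm moves only by the tool apply_moves, never from a script. Its argument "motion" is text: rows parted by semicolons, each of 4 numbers parted by spaces: the shift along the tool's x, y, z in m, then the turn about the tool's z in degrees. A call has 1 to 8 rows; each row shifts and turns the commanded pose from where the row before left it, along the tool's axes as they then stand; what a row does not reach is not made up. A row lasts 1/8 s, in which the tool goes at most 62.5 mm and 10.7 degrees, less where a joint would pass 70% of its speed; a pose out of reach is approached as far as the arm can. A call with a gripper value outside its range is refused whole. "fingers" is the opening, from -1 (shut) to 1 (fully open), set as the call begins (left out, the last holds). The fingers move at their own pace and stop on an object; the grip force is fixed at half the most. Time passes only in rows, so rows that do not move let the fingers close. It gives the time, the measured TCP pose, the force, the opening and the grip force at its end, in the units of the state.
- bot.get_obs(): the state, without advancing time (a new reading comes with each control period).
- bot.capture(name): name is "scene" or "side" or "wrist"; returns a dict with "img" (420x560x3 uint8, blue, green, red), "range_z" (420x560 float32, mm along the optical axis (not along the pixel's ray), 0 where there is no reading), "fx", "fy", "cx", "cy" (pixels), "world_from_camera" (4x4, takes a point from camera to world coordinates); the wrist camera has in their place "mount" (4x4, takes a point from camera to tool coordinates, whose origin is the TCP and whose axes are the flange's). Camera axes: x right, y down, z forward; pixel columns grow to the right and rows downward; lengths in mm; the calibration is good to about 2 mm. The wrist camera is an equidistant fisheye: a pixel r from the principal point sees the ray r / f radians off the axis. A picture is of the moment at which its call begins: read the wrist's pose just before it.
- bot.close_job(): hands the job in; it is judged then, once.
Trained networks look in a picture, given as the dict that the camera call returned (one of the last four; its "shot" number tells which), for a name from the list of things; names that differ only in an ending like _2 or _b are one class to them, and where a whole thing is asked for, a point or a joint stands for the part that bears it (a point fixed in the world has none). Each returns a list of dicts, best first, with "p" (0 to 1); they miss things now and then, are a little off and sometimes report something else, mostly with a low value. They report only what shows in the picture. A call takes as long as a camera call.
- bot.cut_out(picture, thing): "pixels" (420x560 bool, what is visible of it) and "point" ([column, row] in pixels, amid what is visible of it).
The state is a dict: "time": time; "joint_positions": joint angles; "dq": joint speeds; "tau": joint torques, N m; "tool_pos": TCP position; "tcp_rot": TCP orientation; "contact_force": force on the tool from outside, world axes, zero at the start; "moment": the same for the moment, N m; "grip_width": finger opening in mm; "finger_force": force on a finger pad.
Only numpy, scipy, OpenCV 4.12 (cv2) and the standard library are available. Lean on these libraries where they do the work, as an engineer would, in place of code of your own. Each camera call takes 0.05 s, during which the arm holds its last target. There are 200 camera calls.

## Task

The little wooden stall that keeps the paste jar, the amber bottle and the thread spool from wandering over the work table stands open. Lift its gravity latch bar by the red grip, swing the gate shut with the bar passing over the brass catch on the post, and let the bar drop fully down into the notch of the catch, gate held by it, then let go. The catch has been set well in or out by hand, so feel for its soft buffer and push against it only gently, at most 2 mm; do not disturb the things in the stall or about the table.

Things in the scene. Friction and masses are not known exactly. Their poses are not given: they have to be found in the camera images.
- stall: low open-topped wooden pen, 250 wide, 180 deep, walls 93 mm high, fixed to the table; origin at the middle of its front edge on the table; x points from the gate into the stall, y along the front toward the hinge (left seen from the robot), z up
- gate_hinge (a point): point on the gate's vertical hinge pin, fixed to the stall, 105 mm above the table, axes as the stall's. The shut gate runs from the pin along the stall's -y; it is 10 mm thick, 187 mm long, its top edge 116 mm above the table
- gate (a joint): angle of the gate (rad): 0 is square across the front, growing as the free end swings out toward the robot (clockwise from above), range -0.14 to 1.3. It swings easily (friction 0.05 N m) and stays where left. Latched, it lies between -0.11 and +0.11, depending on the catch's setting
- bar (a joint): angle of the latch bar (rad): 0 is level, as when fully down in the notch; growing as the free end is lifted, up to 0.6. With the gate open it hangs at about -0.10. Its own weight lowers it. Resting on the catch's lip it reads about 0.09
- bar_pivot (a point): the bar's pivot, mid-thickness of the bar, on the robot-side face of the gate: 30 mm from the hinge pin along the gate, 12 mm outward of the pin, 103 mm above the table. The dark steel bar, 12 mm high and 8 mm thick, runs from here along the gate and ends 194 mm from the pivot, beyond the gate's end
- bar_grip (a point): centre of the red round grip on the bar, a disc 26 mm across, 14 mm thick (across the gate), 135 mm from the pivot along the bar and 48 mm above its middle line. Pinched from above across its thickness, it can turn between the fingers. The gate's top edge is 22 mm below its centre when the bar hangs, 35 mm when level
- latch_post: wooden post, 24 x 24 x 158 mm, part of the stall, 46 mm inward of and 215 mm along the shut gate from the hinge pin; origin at its foot on its axis, axes as the stall's. On its robot side is the brass catch, a U-notch open at the top, 12 mm wide along the gate; its lip (robot side) is 5 mm thick, the lip's top 17 mm above the notch floor
- catch_middle (a point): the notch floor's middle if the catch is at its middle setting: 97 mm above the table, fixed to the post. The catch, lip and buffer together, is clamped up to 18 mm inward or outward of this (along the stall's x), which is not measured. At the middle setting the buffer meets the bar with the gate at 0
- jar: white paste jar with a red lid, 66 mm across, 67 mm high, standing in the stall; origin under its centre. To be left alone
- amber_bottle: amber dropper bottle, 33 mm across, 102 mm high, standing in the stall; origin under its centre. To be left alone
- spool: thread spool, 31 mm across, 40 mm high, standing in the stall; origin under its centre. To be left alone
- press_block: beech pressing block, 40 x 120 x 25 mm, lying at the front right; origin under its centre. To be left alone
- loupe: black loupe, 37 mm across, 38 mm high, at the back left; origin under its centre. To be left alone
- eraser: blue and white eraser, 23 x 40 x 13 mm, at the front left; origin under its centre. To be left alone
- buffer (a joint): the upright grey felt buffer at the back of the notch: its travel inward (m), 0 when free, up to 0.008; spring about 5 N per mm. It faces the bar 10 mm behind the lip and stands 50 mm above the notch floor. The 8 mm bar must be at the buffer to drop behind the lip

How it is judged (in metres and radians):
On the way:
1. the latch bar is lifted above level, clear of the lip of the catch (value of joint bar above 0.11 rad), for 0.2 s.
At the end, for the whole second after the job is handed in: the gate is shut (joint below 0.13 rad) and the bar lies fully down in the notch of the catch (within 0.03 rad of level), both at rest (value of joint gate below 0.13 rad and value of joint bar between -0.03 and 0.03 rad and velocity of joint gate between -0.05 and 0.05 rad/s and velocity of joint bar between -0.05 and 0.05 rad/s); the robot touches nothing.
It fails at once if the buffer is pushed in more than 2.5 mm (12.5 N) (value of joint buffer above 0.0025 m).
It fails at once if the bar or the robot presses on the catch or the post with more than 30 N (contact force between latch_post and anything else above 30 N).
It fails at once if a thing in the stall is moved more than 25 mm or tipped (distance of any of jar, amber_bottle, spool from where it was at the start of the episode above 0.025 m or angle between any of jar, amber_bottle, spool's own z axis and vertical above 0.4 rad).
It fails at once if a bystander on the table is moved more than 25 mm (distance of any of press_block, loupe, eraser from where it was at the start of the episode above 0.025 m).
It also fails if it takes over 64 s, if anything falls off the work surface, if the arm or the gripper's body presses on something with over 40 N, if the wrist force passes 120 N, or if a joint passes its speed limit or range.

## Working session

There is one attempt and no reset: what is moved stays moved. The work goes in short steps, Python scripts to look and compute and a tool call to move; the robot and the scene stay as the last step left them, time stands still between calls to the robot, and variables do not carry over. Pictures are saved under pics/ and viewed, at most 10 in all, crops included, and the job is handed in when it is done.

Besides the shell and the picture viewer there is one more tool, called after "Call:" by a JSON object that holds its "fn" and its "kwargs". apply_moves: Moves the arm, as the interface text tells. Its arguments: {"type":"object","properties":{"motion":{"type":"string"},"fingers":{"type":"number"}},"required":["motion"]}

```bash
ls; mkdir -p pics
cat > h.py <<'E'
import numpy as np, cv2
from plant import bot
def cloud(c):
    z=c["range_z"]; v,u=np.mgrid[:420,:560]
    P=np.stack([(u-c["cx"])/c["fx"]*z,(v-c["cy"])/c["fy"]*z,z],-1)
    T=np.array(c["world_from_camera"]); return P@T[:3,:3].T+T[:3,3]
E
python3 - <<'E'
from h import *
o=bot.get_obs(); print({k:np.round(v,3) for k,v in o.items()})
ims=[]
for n in("scene","side"):
    c=bot.capture(n); ims.append(c["img"]); W=cloud(c); ok=c["range_z"]>0
    print(n,np.round(c["world_from_camera"],2).tolist(),c["fx"])
    for t in("bar_grip","bar_pivot","gate","stall","latch_post","jar","amber_bottle","buffer"):
        for d in bot.cut_out(c,t)[:1]:
            m=d["pixels"]&ok; p=W[m]
            print(t,round(d["p"],2),np.round(d["point"]),m.sum(),np.round(np.median(p,0)) if len(p) else "",np.round(np.percentile(p,[3,97],0)).tolist() if len(p) else "")
    np.savez("c_"+n,W=W,ok=ok,img=c["img"])
    cv2.imwrite(f"pics/{n}0.png",c["img"])
E
```

```text
pics
{'time': np.float64(0.0), 'joint_positions': array([-0.146,  0.343,  1.525, -0.   ,  1.275, -0.146]), 'dq': array([ 0.001,  0.002,  0.   , -0.001, -0.002, -0.001]), 'tau': array([ 1.0000e-03, -4.3125e+01, -2.4422e+01,  7.2000e-02,  5.6000e-02,
       -0.0000e+00]), 'tool_pos': array([5.24590e+02, 8.20000e-02, 2.26057e+02]), 'tcp_rot': array([-3.14 , -0.   ,  1.571]), 'contact_force': array([ 0.084, -0.871, -0.029]), 'moment': array([-0.023,  0.003,  0.005]), 'finger_force': np.float64(0.0), 'grip_width': np.float64(91.984)}
scene [[-0.76, -0.34, 0.55, -204.56], [-0.65, 0.4, -0.65, 908.26], [-0.0, -0.85, -0.53, 866.85], [0.0, 0.0, 0.0, 1.0]] 526.9191692692905
bar_grip 0.83 [310. 217.] 416 [509. -71.  99.] [[485.0, -122.0, 81.0], [558.0, 50.0, 146.0]]
bar_pivot 0.91 [307. 217.] 484 [511. -71.  98.] [[483.0, -157.0, -1.0], [564.0, 50.0, 145.0]]
gate 0.79 [286. 224.] 1572 [541. -23.  81.] [[496.0, -120.0, -1.0], [612.0, 64.0, 128.0]]
stall 0.67 [257. 221.] 6076 [656. -10.  59.] [[505.0, -145.0, 0.0], [787.0, 117.0, 131.0]]
latch_post 0.89 [279. 193.] 633 [ 659. -131.   99.] [[591.0,
[... 496 characters left out ...]
.] [[487.0, -119.0, 87.0], [562.0, 53.0, 149.0]]
bar_pivot 0.86 [313. 210.] 435 [513. -67. 104.] [[487.0, -119.0, 87.0], [562.0, 52.0, 150.0]]
gate 0.6 [304. 225.] 1765 [542. -26.  83.] [[497.0, -156.0, 1.0], [580.0, 68.0, 141.0]]
stall 0.75 [252. 228.] 7667 [667.  -4.  59.] [[511.0, -138.0, 8.0], [785.0, 118.0, 133.0]]
latch_post 0.84 [262. 187.] 651 [ 665. -125.  100.] [[599.0, -150.0, 12.0], [679.0, -119.0, 160.0]]
jar 0.62 [228. 232.] 347 [697.  53.  76.] [[665.0, -26.0, 15.0], [725.0, 76.0, 78.0]]
amber_bottle 0.87 [234. 218.] 342 [706. -39.  62.] [[694.0, -53.0, 21.0], [725.0, -31.0, 106.0]]
buffer 0.61 [285. 181.] 10 [ 608. -144.  112.] [[604.0, -148.0, 105.0], [612.0, -140.0, 116.0]]
```

Run:
```python
from h import *
a=np.load("c_scene.npz"); b=np.load("c_side.npz")
I=[cv2.resize(x["img"][130:290,150:390],None,fx=3,fy=3,interpolation=cv2.INTER_CUBIC) for x in(a,)]
cv2.imwrite("pics/crop0.png",I[0])
for n,x in(("scene",a),("side",b)):
    W,ok,im=x["W"],x["ok"],x["img"].astype(int)
    red=ok&(im[...,2]>130)&(im[...,1]<80)&(im[...,0]<90)&(W[...,0]<620)&(W[...,2]>100)
    print(n,"red",red.sum(),np.round(np.median(W[red],0)),np.round(np.percentile(W[red],[5,95],0)).tolist())
    # gate top edge: z 110-121
    g=ok&(abs(W[...,2]-116)<5)&(W[...,0]<625)&(W[...,0]>480)&(abs(W[...,1])<150)
    p=W[g][:,:2].astype(np.float32); l=cv2.fitLine(p,cv2.DIST_HUBER,0,.01,.01).ravel(); t=(p-l[2:])@l[:2]
    print("gate",len(p),l,(l[2:]+np.outer(np.percentile(t,[2,98]),l[:2])).round().tolist())
    # post top
    g=ok&(abs(W[...,2]-157)<6)&(W[...,0]>580)&(W[...,1]<-90)
    print("posttop",g.sum(),np.round(np.percentile(W[g],[5,50,95],0)).tolist())
    # wall tops
    g=ok&(abs(W[...,2]-93)<3)&(W[...,0]>600)&(abs(W[...,1])<170)
    r=cv2.minAreaRect(W[g][:,:2].astype(np.float32)); print("walls",g.sum(),r,cv2.boxPoints(r).round().tolist())
```

```text
scene red 249 [368. 752. 331.] [[236.0, -86.0, 132.0], [507.0, 771.0, 347.0]]
gate 241 [3.9437443e-01 9.1894984e-01 5.5756970e+02 1.7607653e+01] [[505.0, -104.0], [593.0, 100.0]]
posttop 298 [[602.0, -1133.0, 152.0], [1188.0, -464.0, 157.0], [1195.0, -133.0, 162.0]]
walls 354 ((898.2896118164062, 1.28033447265625), (336.7107849121094, 596.0557250976562), 89.83869171142578) [[600.0, -166.0], [1196.0, -168.0], [1197.0, 169.0], [601.0, 170.0]]
side red 61 [507. -75. 142.] [[499.0, -83.0, 132.0], [515.0, -70.0, 149.0]]
gate 371 [3.9262173e-01 9.1970003e-01 5.5435693e+02 7.5669355e+00] [[508.0, -101.0], [594.0, 101.0]]
posttop 726 [[660.0, -1818.0, 152.0], [1190.0, -607.0, 157.0], [1193.0, -121.0, 162.0]]
walls 771 ((896.1571044921875, 24.050949096679688), (640.0984497070312, 259.015869140625), 10.602204322814941) [[558.0, 92.0], [605.0, -162.0], [1235.0, -44.0], [1187.0, 210.0]]
```

View pics/crop0.png

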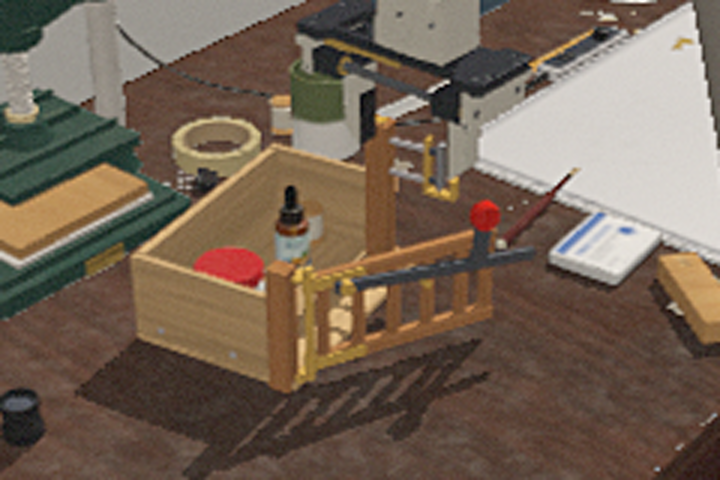

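The crop shows the gate open outward, the red grip at crop (485,215), the catch with its felt at about (437,170) and the latch post at (380,185). Next I'll fit the stall's yaw and take a wrist picture.

Run:
```python
from h import *
for n in("scene","side"):
    x=np.load(f"c_{n}.npz"); W,ok,im=x["W"],x["ok"],x["img"].astype(int)
    box=ok&(W[...,0]>470)&(W[...,0]<830)&(abs(W[...,1])<180)
    red=box&(im[...,2]>120)&(im[...,1]<90)&(im[...,0]<90)&(W[...,0]<560)&(W[...,2]>115)
    print(n,"red",red.sum(),np.round(np.median(W[red],0)),np.round(np.percentile(W[red],[5,95],0)).tolist())
    g=box&(abs(W[...,2]-93)<3)&(W[...,0]>610)
    r=cv2.minAreaRect(W[g][:,:2].astype(np.float32)); print("walls",g.sum(),r,cv2.boxPoints(r).round().tolist())
    for nm,m in(("posttop",box&(W[...,2]>150)&(W[...,0]>560)),("hingepost",box&(W[...,2]>118)&(W[...,2]<150)&(W[...,1]>50)),
       ("brass",box&(im[...,2]>im[...,0]+90)&(im[...,1]>120)&(W[...,1]<-120)),("catcharea",box&(W[...,1]<-132)&(W[...,2]>90)&(W[...,0]>570)&(W[...,0]<640))):
        p=W[m]; print(nm,len(p),np.round(np.percentile(p,[3,50,97],0)).tolist() if len(p) else "")
c=bot.capture("wrist"); np.savez("c_w.npz",img=c["img"],z=c["range_z"]); print(c["fx"],c["cx"],c["cy"],np.round(c["mount"],3).tolist(),(c["range_z"]>0).mean())
for t in("bar_grip","gate","latch_post","buffer"): print(t,[(round(d["p"],2),np.round(d["point"]).tolist(),int(d["pixels"].sum())) for d in bot.cut_out(c,t)[:2]])
cv2.imwrite("pics/w0.png",c["img"])
```

```text
scene red 75 [500. -77. 140.] [[494.0, -89.0, 128.0], [510.0, -70.0, 148.0]]
walls 238 ((684.6868896484375, -16.088363647460938), (189.88058471679688, 251.8279571533203), 11.125699043273926) [[567.0, 89.0], [616.0, -158.0], [802.0, -121.0], [754.0, 126.0]]
posttop 858 [[563.0, -125.0, 157.0], [583.0, 13.0, 313.0], [656.0, 55.0, 554.0]]
hingepost 75 [[580.0, 68.0, 119.0], [593.0, 88.0, 124.0], [606.0, 100.0, 128.0]]
brass 43 [[588.0, -155.0, 7.0], [616.0, -142.0, 102.0], [669.0, -130.0, 158.0]]
catcharea 169 [[586.0, -154.0, 92.0], [608.0, -143.0, 110.0], [635.0, -137.0, 148.0]]
side red 67 [507. -75. 142.] [[499.0, -84.0, 130.0], [515.0, -70.0, 150.0]]
walls 615 ((688.8021850585938, -16.677688598632812), (188.91722106933594, 254.9176483154297), 10.327134132385254) [[573.0, 92.0], [619.0, -159.0], [805.0, -125.0], [759.0, 126.0]]
posttop 1472 [[561.0, -125.0, 159.0], [581.0, 24.0, 329.0], [666.0, 58.0, 568.0]]
hingepost 140 [[579.0, 65.0, 119.0], [594.0, 86.0, 126.0], [608.0, 98.0, 131.0]]
brass 60 [[591.0, -153.0, 10.0], [615.0, -141.0, 100.0], [679.0, -125.0, 162.0]]
catcharea 154 [[590.0, -152.0, 94.0], [612.0, -142.0, 111.0], [638.0, -137.0, 145.0]]
325.19226210127806 283.5485390031261 215.16569993449463 [[0.001, -0.956, -0.292, 77.877], [1.0, 0.0, 0.001, 0.346], [-0.001, -0.292, 0.956, -157.487], [0.0, 0.0, 0.0, 1.0]] 0.9959523809523809
bar_grip [(0.78, [295.0, 219.0], 1749), (0.19, [439.0, 234.0], 1313)]
gate [(0.64, [308.0, 210.0], 4927)]
latch_post [(0.91, [360.0, 337.0], 618)]
buffer [(0.53, [359.0, 343.0], 123)]
```

View pics/w0.png

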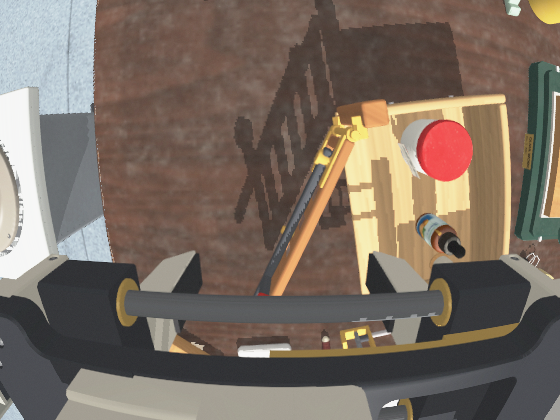

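The wrist view shows the gate hinge at (348,128), the bar running to (262,295), and the catch at (357,340); the grip itself is hidden behind the gripper. My geometry estimate is pin ≈ (581,73), stall yaw ≈ 10.7°, gate ≈ 0.59 rad and grip ≈ (503.5,-77,138).

Call:
{"fn": "apply_moves", "kwargs": {"motion": "-0.0385 -0.011 0 0; -0.0385 -0.0105 0 0; 0 0 0 7.7; 0 0 0 7.7; 0 0 0 7.7; 0 0 0.03 0; 0 0 0 0"}}

```text
time: 2.02
tool_pos: [502.2, -76.6, 195.2]
tcp_rot: [-3.137, 0.0, 1.168]
contact_force: [0.3, 0.3, 0.8]
grip_width: 91.9
finger_force: 0.0
```

Run:
```python
from h import *
o=bot.get_obs(); print({k:np.round(o[k],3) for k in("time","tool_pos","tcp_rot","contact_force")})
for n in("scene","side"):
    c=bot.capture(n); W=cloud(c); im=c["img"].astype(int)
    m=(c["range_z"]>0)&(W[...,0]>470)&(W[...,0]<560)&(W[...,1]>-130)&(W[...,1]<0)&(W[...,2]>115)&(W[...,2]<165)&(im[...,2]>120)&(im[...,1]<90)&(im[...,0]<90)
    if m.any(): print(n,m.sum(),np.median(W[m],0).round(1),np.percentile(W[m],[5,95],0).round().tolist())
    cv2.imwrite(f"pics/{n}1.png",cv2.resize(c["img"][100:300,150:410],None,fx=3,fy=3,interpolation=cv2.INTER_CUBIC)[:,:780])
    np.savez(f"c1_{n}",W=W,z=c["range_z"],img=c["img"])
```

```text
{'time': np.float64(2.025), 'tool_pos': array([502.249, -76.607, 195.176]), 'tcp_rot': array([-3.137,  0.   ,  1.168]), 'contact_force': array([0.343, 0.326, 0.769])}
scene 75 [500.3 -79.3 139.3] [[495.0, -89.0, 129.0], [511.0, -69.0, 148.0]]
side 66 [506.2 -74.7 142.5] [[499.0, -83.0, 131.0], [515.0, -70.0, 150.0]]
```

View pics/side1.png

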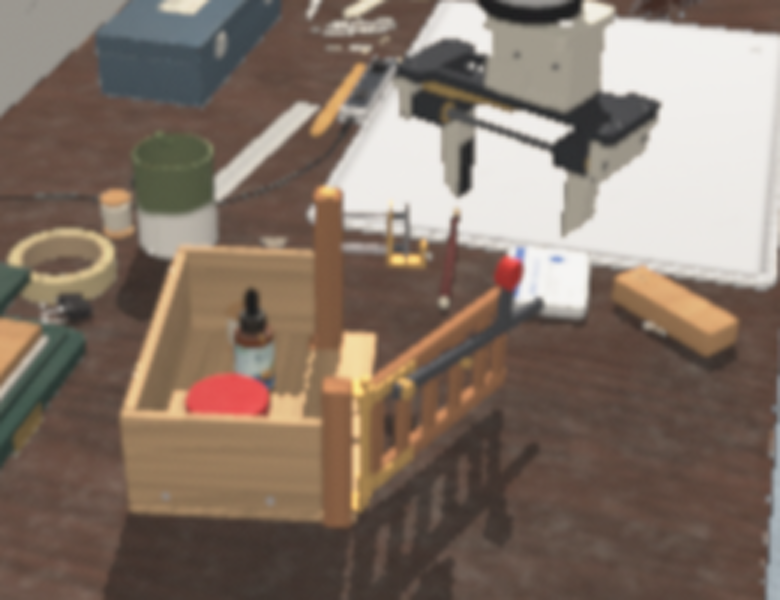

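The fingers straddle the grip (grip at crop (508,270)) and the line-up looks right. I'll descend and close.

Call:
{"fn": "apply_moves", "kwargs": {"motion": "0 0 0.025 0; 0 0 0.025 0; 0 0 0.015 0; 0 0 0.007 0; 0 0 0 0"}}

```text
time: 2.75
tool_pos: [503.8, -77.1, 125.0]
tcp_rot: [3.141, -0.0, 1.168]
contact_force: [-0.9, 0.4, -0.1]
grip_width: 91.7
finger_force: 0.0
```

Call:
{"fn": "apply_moves", "kwargs": {"motion": "0 0 0 0; 0 0 0 0; 0 0 0 0; 0 0 0 0; 0 0 0 0; 0 0 0 0; 0 0 0 0; 0 0 0 0", "fingers": -1}}

```text
time: 3.75
tool_pos: [503.6, -77.0, 124.8]
tcp_rot: [3.141, -0.0, 1.168]
contact_force: [1.0, -0.4, 0.3]
grip_width: 16.4
finger_force: 0.2
```

Call:
{"fn": "apply_moves", "kwargs": {"motion": "0 0 0 0; 0 0 0 0; 0 0 0 0; 0 0 0 0"}}

```text
time: 4.25
tool_pos: [503.7, -77.0, 124.8]
tcp_rot: [3.141, -0.0, 1.167]
contact_force: [1.7, -0.9, -0.6]
grip_width: 13.9
finger_force: 30.0
```

Call:
{"fn": "apply_moves", "kwargs": {"motion": "0.0026 0 -0.0093 0; 0.0033 0 -0.0091 0; 0.0038 0 -0.0089 0; 0.0045 0 -0.0086 0; 0 0 0 0; 0 0 0 0; 0 0 0 0; 0 0 0 0"}}

```text
time: 5.25
tool_pos: [509.3, -63.8, 160.7]
tcp_rot: [3.141, -0.001, 1.167]
contact_force: [4.1, 4.0, -3.6]
grip_width: 13.7
finger_force: 30.0
```

Run:
```python
from h import *
o=bot.get_obs(); print({k:np.round(o[k],3) for k in("time","tool_pos","tcp_rot","contact_force","moment","grip_width","finger_force")})
c=bot.capture("side"); W=cloud(c)
cv2.imwrite("pics/side2.png",cv2.resize(c["img"][120:280,230:410],None,fx=4,fy=4,interpolation=cv2.INTER_CUBIC)[:600])
ok=c["range_z"]>0
g=ok&(abs(W[...,2]-114)<3)&(W[...,0]<590)&(W[...,0]>480)&(W[...,1]<55)&(W[...,1]>-130)
p=W[g][:,:2].astype(np.float32); l=cv2.fitLine(p,cv2.DIST_HUBER,0,.01,.01).ravel(); t=(p-l[2:])@l[:2]
print(l,(l[2:]+np.outer(np.percentile(t,[1,99]),l[:2])).round().tolist())
```

```text
{'time': np.float64(5.25), 'tool_pos': array([509.327, -63.833, 160.652]), 'tcp_rot': array([ 3.141e+00, -1.000e-03,  1.167e+00]), 'contact_force': array([ 4.136,  3.991, -3.585]), 'moment': array([ 0.579, -0.715, -0.29 ]), 'grip_width': np.float64(13.683), 'finger_force': np.float64(30.021)}
[3.6536241e-01 9.3086535e-01 5.5447742e+02 1.7920977e+01] [[522.0, -64.0], [569.0, 55.0]]
```

View pics/side2.png

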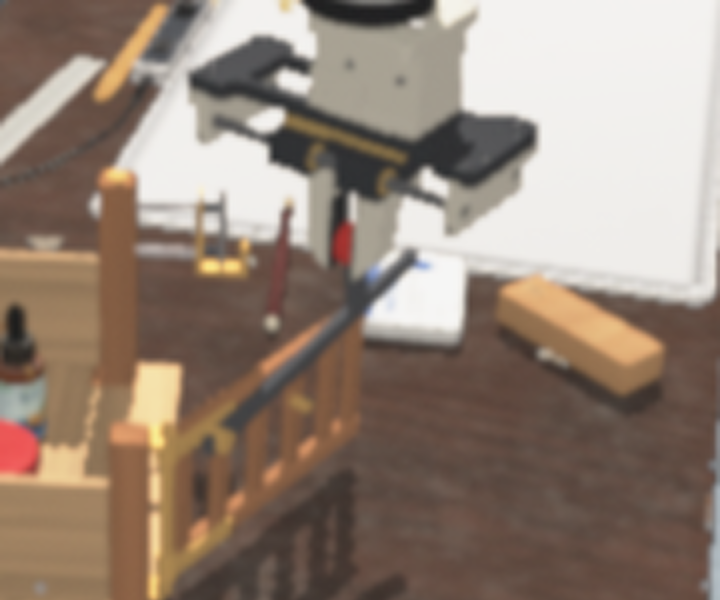

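The bar is lifted clear (bar end at crop (410,258), above the gate) with the grip held. Next I'll swing 20° of the 34°.

Call:
{"fn": "apply_moves", "kwargs": {"motion": "-0.00018 0.00541 0 -2; -0.00046 0.01356 0 -5; -0.00046 0.01356 0 -5; -0.00046 0.01356 0 -5; -0.00021 0.00812 0 -3; 0 0 0 0; 0 0 0 0; 0 0 0 0"}}

```text
time: 6.3
tool_pos: [560.5, -80.9, 161.1]
tcp_rot: [3.141, 0.002, 1.516]
contact_force: [-0.2, -5.9, 2.1]
grip_width: 13.9
finger_force: 29.9
```

Run:
```python
from h import *
o=bot.get_obs(); print({k:np.round(o[k],3) for k in("time","tool_pos","tcp_rot","contact_force","moment","grip_width","finger_force")})
for n in("scene","side"):
    c=bot.capture(n); W=cloud(c); ok=c["range_z"]>0; im=c["img"]
    for t in("buffer","latch_post"):
        for d in bot.cut_out(c,t)[:1]:
            m=d["pixels"]&ok&(W[...,2]>80)&(W[...,2]<165)&(W[...,0]<700); p=W[m]
            ps=np.array([581,73]); q=(p[:,:2]-ps)@np.array([[.983,-.186],[.186,.983]])
            print(n,t,d["p"],m.sum(),np.percentile(np.c_[q,p[:,2]],[3,25,50,75,97],0).round().tolist())
    u,v=(299,184) if n=="scene" else (285,181)
    cv2.imwrite(f"pics/{n}3.png",cv2.resize(im[v-45:v+45,u-60:u+60],None,fx=6,fy=6,interpolation=cv2.INTER_CUBIC))
```

```text
{'time': np.float64(6.3), 'tool_pos': array([560.457, -80.905, 161.11 ]), 'tcp_rot': array([3.141e+00, 2.000e-03, 1.516e+00]), 'contact_force': array([-0.24 , -5.943,  2.064]), 'moment': array([-0.887, -0.054, -0.098]), 'grip_width': np.float64(13.924), 'finger_force': np.float64(29.907)}
scene latch_post 0.57 310 [[-7.0, -227.0, 83.0], [35.0, -218.0, 101.0], [40.0, -212.0, 114.0], [49.0, -208.0, 140.0], [59.0, -204.0, 157.0]]Traceback (most recent call last):
  File "<stdin>", line 9, in <module>
    return _quantile_unchecked(
        a, q, axis, out, overwrite_input, method, keepdims, weights)
    return _ureduce(a,
                    func=_quantile_ureduce_func,
    ...<5 lines>...
                    overwrite_input=overwrite_input,
                    method=method)
    r = func(a, **kwargs)
    result = _quantile(arr,
                       quantiles=q,
    ...<2 lines>...
                       out=out,
                       weights=wgt)
    slices_having_nans = np.isnan(arr[-1, ...])
                                  ~~~^^^^^^^^^
IndexError: index -1 is out of bounds for axis 0 with size 0
```

Call:
{"fn": "apply_moves", "kwargs": {"motion": "-0.0005 0 0 0; -0.0002 0.0054 0 -2; -0.0002 0.0054 0 -2; -0.0001 0.0027 0 -1; 0 0 0 0; 0 0 0 0; 0 0 0 0; 0 0 0 0"}}

```text
time: 7.55
tool_pos: [574.2, -82.3, 161.1]
tcp_rot: [3.141, 0.002, 1.604]
contact_force: [-0.4, -6.7, 2.7]
grip_width: 14.0
finger_force: 29.9
```

```bash
cat > f.py <<'E'
from h import *
o=bot.get_obs(); y=o["tcp_rot"][2]; R=np.array([[np.cos(y),np.sin(y)],[np.sin(y),-np.cos(y)]])
print(round(o["time"],2),o["tool_pos"].round(2),"yaw",round(y,4),"Fz",o["contact_force"][2].round(1),"tool xy force",(R@o["contact_force"][:2]).round(2),"M",o["moment"].round(2))
d=o["tool_pos"][:2]-[581.2,74]; print("rad",np.hypot(*d).round(1),"gate",round(1.757-(np.arctan2(-d[1],-d[0])+12/155),4))
E
python3 f.py
python3 - <<'E'
from h import *
for n,(u,v) in dict(scene=(299,184),side=(285,181)).items():
    c=bot.capture(n); cv2.imwrite(f"pics/{n}3.png",cv2.resize(c["img"][v-40:v+50,u-60:u+60],None,fx=6,fy=6,interpolation=cv2.INTER_CUBIC))
E
```

```text
7.55 [574.17 -82.28 161.14] yaw 1.6042 Fz 2.7 tool xy force [-6.66 -0.62] M [-1.1  -0.02  0.  ]
rad 156.4 gate 0.1538
```

View pics/side3.png

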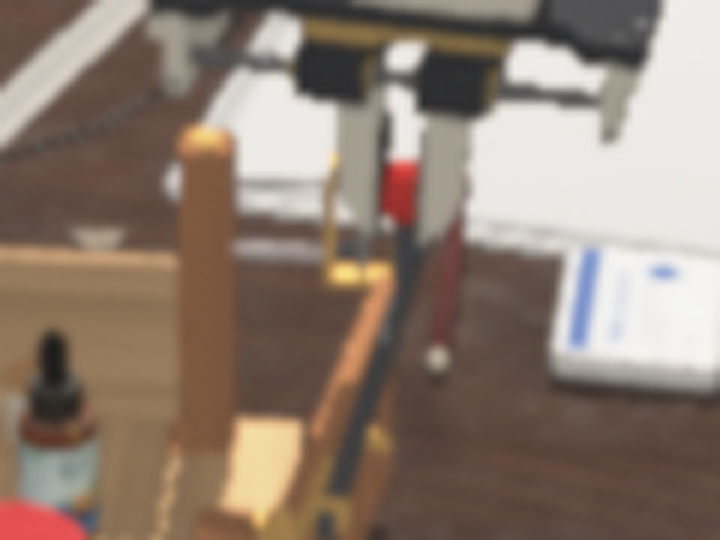

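The felt is at about crop (362,245) and the brass lip at (378,270), with the bar still outward of them. From the first depth data I expect contact near gate ≈ +0.05.

Call:
{"fn": "apply_moves", "kwargs": {"motion": "-0.001 0 0 0; -0.0001 0.0027 0 -1; -0.0001 0.0027 0 -1; 0 0 0 0; 0 0 0 0; 0 0 0 0"}}

```text
time: 8.4
tool_pos: [579.7, -82.7, 160.9]
tcp_rot: [3.141, 0.001, 1.64]
contact_force: [-0.7, -5.9, 2.0]
grip_width: 13.8
finger_force: 29.9
```

```bash
python3 f.py
```

```text
8.4 [579.75 -82.67 160.87] yaw 1.6397 Fz 2.0 tool xy force [-5.89 -1.09] M [-0.86 -0.05  0.04]
rad 156.7 gate 0.1181
```

Call:
{"fn": "apply_moves", "kwargs": {"motion": "0 0.0007 0 -0.25; 0 0.0007 0 -0.25; 0 0 0 0; 0 0 0 0"}}

```text
time: 8.9
tool_pos: [581.1, -82.7, 160.9]
tcp_rot: [3.141, 0.001, 1.649]
contact_force: [0.0, -7.1, 3.0]
grip_width: 13.6
finger_force: 29.9
```

```bash
python3 f.py
```

```text
8.9 [581.11 -82.66 160.92] yaw 1.6485 Fz 3.0 tool xy force [-7.06 -0.5 ] M [-0.92 -0.02  0.  ]
rad 156.7 gate 0.1094
```

Call:
{"fn": "apply_moves", "kwargs": {"motion": "0 0.0007 0 -0.25; 0 0.0007 0 -0.25; 0 0 0 0; 0 0 0 0"}}

```text
time: 9.4
tool_pos: [582.5, -82.7, 160.9]
tcp_rot: [3.141, 0.001, 1.657]
contact_force: [-0.8, -5.1, 2.6]
grip_width: 13.6
finger_force: 29.9
```

Call:
{"fn": "apply_moves", "kwargs": {"motion": "0 0.0007 0 -0.25; 0 0 0 0; 0 0 0 0"}}

```text
time: 9.78
tool_pos: [583.2, -82.7, 161.0]
tcp_rot: [3.141, 0.001, 1.662]
contact_force: [-0.1, -5.9, 2.0]
grip_width: 13.6
finger_force: 29.9
```

Call:
{"fn": "apply_moves", "kwargs": {"motion": "0 0.0007 0 -0.25; 0 0.0007 0 -0.25; 0 0 0 0; 0 0 0 0"}}

```text
time: 10.28
tool_pos: [584.6, -82.6, 161.0]
tcp_rot: [3.141, 0.002, 1.67]
contact_force: [-0.1, -5.9, 2.7]
grip_width: 13.6
finger_force: 29.9
```

```bash
python3 f.py
```

```text
10.28 [584.61 -82.62 160.99] yaw 1.6703 Fz 2.7 tool xy force [-5.88 -0.67] M [-1.04 -0.07  0.12]
rad 156.7 gate 0.087
```

Call:
{"fn": "apply_moves", "kwargs": {"motion": "0 0.0007 0 -0.25; 0 0.0007 0 -0.25; 0 0 0 0; 0 0 0 0"}}

```text
time: 10.78
tool_pos: [586.0, -82.6, 161.0]
tcp_rot: [3.141, 0.002, 1.679]
contact_force: [-1.0, -6.4, 3.0]
grip_width: 13.5
finger_force: 29.9
```

```bash
python3 f.py
```

```text
10.78 [586.   -82.57 161.02] yaw 1.6791 Fz 3.0 tool xy force [-6.28 -1.73] M [-1.16  0.05  0.13]
rad 156.6 gate 0.0781
```

Call:
{"fn": "apply_moves", "kwargs": {"motion": "0 0.0007 0 -0.25; 0 0 0 0; 0 0 0 0"}}

```text
time: 11.15
tool_pos: [586.7, -82.6, 161.0]
tcp_rot: [3.141, 0.002, 1.683]
contact_force: [0.4, -7.4, 2.7]
grip_width: 13.6
finger_force: 29.9
```

```bash
python3 f.py
```

```text
11.15 [586.68 -82.56 161.01] yaw 1.6834 Fz 2.7 tool xy force [-7.43 -0.46] M [-1.13  0.06  0.16]
rad 156.7 gate 0.0738
```

Call:
{"fn": "apply_moves", "kwargs": {"motion": "0 0.0007 0 -0.25; 0 0.0007 0 -0.25; 0 0 0 0; 0 0 0 0"}}

```text
time: 11.65
tool_pos: [588.1, -82.5, 161.1]
tcp_rot: [3.141, 0.002, 1.692]
contact_force: [-0.1, -8.8, 3.6]
grip_width: 13.8
finger_force: 29.9
```

```bash
python3 f.py
```

```text
11.65 [588.11 -82.47 161.07] yaw 1.6922 Fz 3.6 tool xy force [-8.76 -1.19] M [-1.16  0.06  0.1 ]
rad 156.6 gate 0.0647
```

Call:
{"fn": "apply_moves", "kwargs": {"motion": "-0.0006 0.0007 0 -0.25; -0.0001 0.0007 0 -0.25; 0 0 0 0; 0 0 0 0"}}

```text
time: 12.15
tool_pos: [589.5, -82.6, 160.9]
tcp_rot: [3.142, 0.001, 1.701]
contact_force: [-0.3, -6.5, 2.9]
grip_width: 13.4
finger_force: 29.9
```

```bash
python3 f.py
```

```text
12.15 [589.45 -82.55 160.89] yaw 1.701 Fz 2.9 tool xy force [-6.43 -1.13] M [-0.91 -0.03  0.14]
rad 156.8 gate 0.0561
```

Call:
{"fn": "apply_moves", "kwargs": {"motion": "-0.0002 0.0007 0 -0.25; -0.0001 0.0007 0 -0.25; 0 0 0 0; 0 0 0 0"}}

```text
time: 12.65
tool_pos: [590.5, -82.5, 160.8]
tcp_rot: [-3.141, 0.001, 1.71]
contact_force: [-2.2, -6.3, 3.8]
grip_width: 13.9
finger_force: 29.9
```

```bash
python3 f.py
```

```text
12.65 [590.54 -82.53 160.84] yaw 1.7097 Fz 3.8 tool xy force [-5.93 -3.05] M [-0.87  0.11  0.14]
rad 156.8 gate 0.0492
```

Call:
{"fn": "apply_moves", "kwargs": {"motion": "0 0.0005 0 -0.2; 0 0 0 0; 0 0 0 0"}}

```text
time: 13.02
tool_pos: [590.8, -82.5, 160.8]
tcp_rot: [-3.14, 0.001, 1.713]
contact_force: [-3.5, -5.6, 3.3]
grip_width: 13.8
finger_force: 29.9
```

```bash
python3 f.py
```

```text
13.03 [590.76 -82.5  160.84] yaw 1.713 Fz 3.3 tool xy force [-5.   -4.27] M [-0.94  0.34  0.05]
rad 156.8 gate 0.0478
```

Contact with the felt is felt at gate ≈ 0.048, pressing about 0.5 mm. Next I'll lower the bar along its arc, checking partway.

Call:
{"fn": "apply_moves", "kwargs": {"motion": "-0.0024 0 0.0045 0; -0.0023 0 0.0045 0; 0 0 0 0; 0 0 0 0"}}

```text
time: 13.52
tool_pos: [591.4, -87.1, 151.5]
tcp_rot: [-3.14, 0.0, 1.712]
contact_force: [-2.4, -5.5, 2.0]
grip_width: 13.9
finger_force: 30.0
```

```bash
python3 f.py
```

```text
13.53 [591.38 -87.08 151.55] yaw 1.7124 Fz 2.0 tool xy force [-5.11 -3.17] M [-0.72  0.33 -0.1 ]
rad 161.4 gate 0.0457
```

Call:
{"fn": "apply_moves", "kwargs": {"motion": "-0.0014 0 0.0033 0; -0.0014 0 0.0032 0; 0 0 0 0; 0 0 0 0"}}

```text
time: 14.02
tool_pos: [591.8, -89.8, 145.2]
tcp_rot: [-3.14, 0.0, 1.712]
contact_force: [-2.9, -5.3, 3.0]
grip_width: 13.7
finger_force: 30.0
```

```bash
python3 f.py
```

```text
14.03 [591.77 -89.77 145.17] yaw 1.7125 Fz 3.0 tool xy force [-4.81 -3.62] M [-0.65  0.38 -0.12]
rad 164.1 gate 0.0444
```

Call:
{"fn": "apply_moves", "kwargs": {"motion": "-0.0013 0 0.003 0; -0.001 0 0.0025 0; 0 0 0 0; 0 0 0 0"}}

```text
time: 14.52
tool_pos: [592.1, -91.8, 139.6]
tcp_rot: [-3.14, -0.0, 1.713]
contact_force: [-1.7, -4.1, 2.7]
grip_width: 13.9
finger_force: 30.0
```

```bash
python3 f.py
python3 - <<'E'
from h import *
for n,(u,v) in dict(scene=(299,184),side=(285,181)).items():
    c=bot.capture(n); cv2.imwrite(f"pics/{n}4.png",cv2.resize(c["img"][v-40:v+50,u-60:u+60],None,fx=6,fy=6,interpolation=cv2.INTER_CUBIC))
E
```

```text
14.53 [592.09 -91.84 139.62] yaw 1.7125 Fz 2.7 tool xy force [-3.84 -2.23] M [-0.58  0.32 -0.14]
rad 166.2 gate 0.0432
```

View pics/scene4.png

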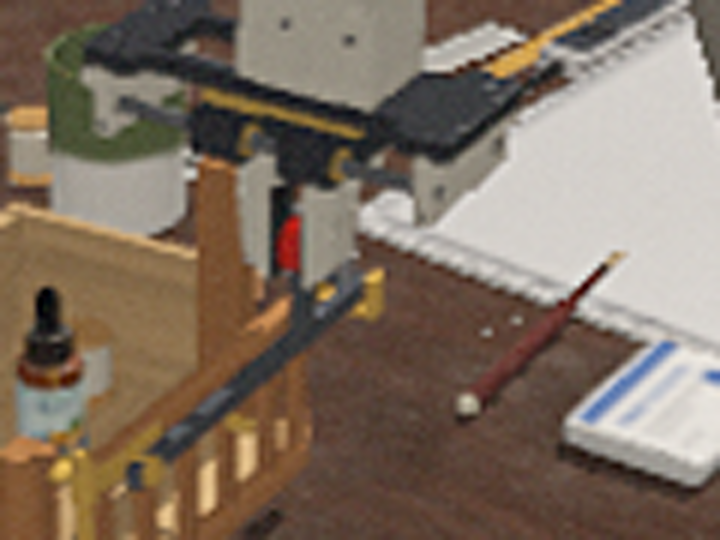

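The bar end lies inside the lip (lip at crop (372,290)) at b ≈ 0.01. I'll lower it the last bit and release.

Call:
{"fn": "apply_moves", "kwargs": {"motion": "-0.0005 0 0.001 0; 0 0 0 0; 0 0 0 0"}}

```text
time: 15.0
tool_pos: [592.1, -92.1, 138.7]
tcp_rot: [-3.14, -0.0, 1.713]
contact_force: [-2.6, -4.4, 4.6]
grip_width: 13.8
finger_force: 30.0
```

Call:
{"fn": "apply_moves", "kwargs": {"motion": "0 0 0 0; 0 0 0 0; 0 0 0 0; 0 0 0 0; 0 0 0 0; 0 0 0 0", "fingers": 0}}

```text
time: 15.75
tool_pos: [592.8, -92.1, 138.7]
tcp_rot: [3.141, -0.0, 1.712]
contact_force: [0.5, 0.2, 0.1]
grip_width: 45.8
finger_force: 0.0
```

Call:
{"fn": "apply_moves", "kwargs": {"motion": "0 0 -0.01 0; 0 0 -0.02 0; 0 0 -0.03 0; 0 0 -0.04 0; 0 0 -0.04 0; 0 -0.05 0 0; 0 -0.05 0 0; 0 0 0 0"}}

```text
time: 16.75
tool_pos: [491.1, -106.3, 279.8]
tcp_rot: [-3.142, 0.0, 1.711]
contact_force: [0.3, -0.3, 0.6]
grip_width: 45.7
finger_force: 0.0
```

```bash
python3 f.py
python3 - <<'E'
from h import *
ims=[]
for n,(u,v) in dict(scene=(299,184),side=(285,181)).items():
    c=bot.capture(n); ims.append(cv2.resize(c["img"][v-25:v+65,u-35:u+31],None,fx=6,fy=6,interpolation=cv2.INTER_CUBIC))
    W=cloud(c); im=c["img"].astype(int)
    m=(c["range_z"]>0)&(W[...,0]>540)&(W[...,0]<640)&(W[...,1]>-130)&(W[...,1]<0)&(W[...,2]>115)&(W[...,2]<185)&(im[...,2]>120)&(im[...,1]<90)&(im[...,0]<90)
    print(n,m.sum(),np.median(W[m],0).round(1))
cv2.imwrite("pics/end.png",np.hstack(ims))
E
```

```text
16.75 [ 491.13 -106.26  279.79] yaw 1.7108 Fz 0.6 tool xy force [-0.37  0.22] M [ 0.01 -0.09 -0.02]
rad 201.5 gate 0.5722
scene 62 [587.1 -91.5 153.6]
side 42 [591.3 -87.8 155.3]
```

View pics/end.png

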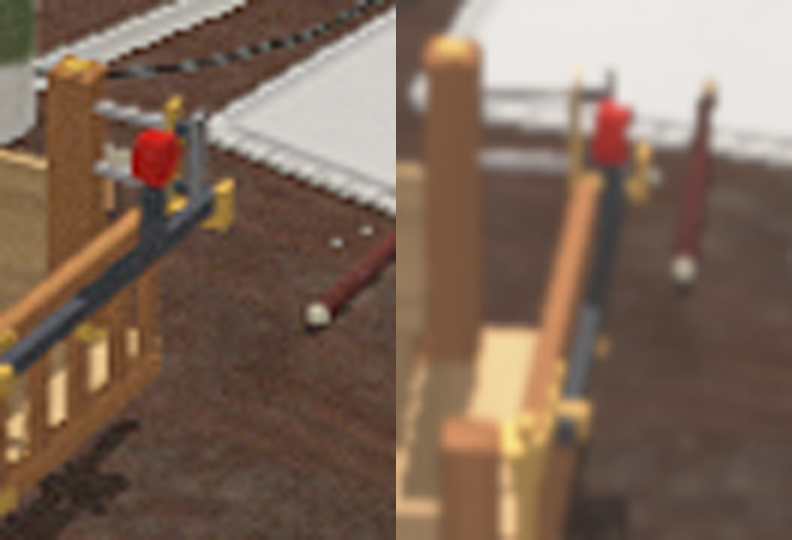

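The bar sits behind the lip against the felt. The grip rose about 13.5 mm from its hanging height, which matches level and not resting on the lip (about 25 mm). Handing in.

```bash
python3 -c "
from plant import bot; print(bot.close_job())"
```

```text
the job is handed in; nothing more can be done
None
```

The gate is shut with the latch bar down in the catch's notch and the arm clear of it; my last pictures and measurements agree. I handed the job in at about 17 s, but the hand-in returned no verdict.

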